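# Click the filter slide into the microscope's filter bay

### The arm

A 6-joint arm with a two-finger parallel gripper is mounted at the origin on the work surface. World frame = base frame: x ahead of the robot, y to its left, z up, the work surface at z = 0. Lengths are in m, angles in rad, forces in N, time in s.
With the tool pointing down it reaches from about 0.425 to 0.95 m from the base axis. Payload 3.5 kg.
Tool frame: the origin (TCP) lies at the very end of the fingers, on their centre line; the grasp point (between the pads) lies 19 mm behind it (ctrl.grip_point_offset is the distance from the TCP to the grasp point, in m); z points along the fingers, y is the line along which they close (so a half turn about z gives the same grasp; the last joint's range is limited). The gripper opens to 85 mm and grips with 20 to 120 N. Pads are 22 mm wide; open, the fingers measure 114 mm over their backs; the gripper's body (76 mm by 85 mm) begins 54 mm behind the grasp point. The pads swing forward as they close: fully open they stand 13 mm farther back than shut.
Start: joints at [-1.487, 0.286, 1.577, -0, 1.279, -0.15], TCP at [0.156, -0.657, 0.231] pointing down, gripper open.
Joint ranges: [-2.77, 2.77], [-0.9, 2.22], [0.21, 2.48], [-1.53, 4.67], [0.24, 2.81], [-2.84, 2.84]. Speed limits (rad/s): [2.79, 2.79, 3.14, 3.14, 3.14, 3.14].

### API

Orientations are given as a unit quaternion [x, y, z, w].
In Python, from plant import telemetry, vision, ctrl gives the robot as it stands.
- The arm moves only by the tool arm_command, never from a script. Its argument "series" is one flat list of numbers, 7 for each row, row after row: the shift along the tool's x, y, z in cm, then the turn, a rotation vector about the tool's x, y, z in degrees, then the closure, from 0 (fully open) to 1 (shut). A call has 1 to 10 rows; each row is the pose to reach, as a shift and turn from the pose commanded when the call began, along the tool's axes at that moment; what a row does not reach only later rows make up. A row lasts 1/12 s, in which the tool goes at most 41.7 mm and 7.16 degrees, less where a joint would pass 70% of its speed; a pose out of reach is approached as far as the arm can. A call with a gripper value outside its range is refused whole. The fingers move at their own pace and stop on an object; "force" is the grip in N (left out, the last holds). Time passes only in rows, so rows that repeat a pose let the fingers close. It gives the time, the measured TCP pose, the force, the opening and the grip force at its end, in the units of the state.
- telemetry.get_state(): the state, without advancing time (a new reading comes with each control period).
- vision.read_camera(name): name is "side" or "top" or "wrist"; returns a dict with "color" (400x640x3 uint8, blue, green, red), "K" (3x3 intrinsics, pixels), "D" ([k1, k2, p1, p2, k3] as OpenCV has them; the pictures are not rectified), "rvec" (rotation vector, rad) and "tvec" (3), from world to camera coordinates, as OpenCV has them; the wrist camera has in their place "T_tool_cam" (4x4, takes a point from camera to tool coordinates, whose origin is the TCP and whose axes are the flange's). Camera axes: x right, y down, z forward; pixel columns grow to the right and rows downward; lengths in m; the calibration is good to about 2 mm. A picture is of the moment at which its call begins: read the wrist's pose just before it. There is no depth.
- ctrl.sign_off(): hands the job in; it is judged then, once.
The state is a dict: "time": time; "qpos": joint angles; "dq": joint speeds; "joint_efforts": joint torques, N m; "eef_pos": TCP position; "tcp_rot": TCP orientation; "contact_force": force on the tool from outside, world axes, zero at the start; "wrist_torque": the same for the moment, N m; "opening": opening from 0.0 (shut) to 1.0 (fully open); "finger_force": force on a finger pad.
Only numpy, scipy, OpenCV 4.12 (cv2) and the standard library are available. Lean on these libraries where they do the work, as an engineer would, in place of code of your own. Each camera call takes 0.05 s, during which the arm holds its last target. There are 200 camera calls.

### The job

Fit the narrow black filter slide, the one with the long tab, into the metal filter bay: lay it on the bay's grey floor in front of the mouth, rounded nose first, and push it in past the sprung side ball until it clicks, so that it stays held between the ball and the sprung back plate when you let go. How deep the ball and plate sit differs from bay to bay, so go by feel: stop at the click and do not drive the back plate down to its stop. Leave everything else on the bench where it is.

Things in the scene. Friction and masses are not known exactly. Their poses are not given: they have to be found in the camera images.
- filter_slide: Black filter slide to load, lying flat, about 160 g. Body 50 mm long (x), 40 wide (y), 30 high, round glass window on top; corners of its +x end, the nose, rounded 5 mm. A tab 48 mm long, 12 wide runs back from the -x end (x -25 to -73 mm), 4 to 28 mm above the underside. Origin: centre of the body's underside, tab not counted; x to the nose, z up. Can be gripped across its 40 mm.
- tab_end (a point): Middle of the end face of the filter slide's tab: 73 mm behind the slide's origin, 16 mm above its underside. The place to push.
- bay: Metal filter bay, fixed. Origin: middle of its mouth at bench level; x runs inwards, y left looking in, z up. Grey floor plate 8 mm thick, 110 wide, x -65 to 135 mm. Two walls, tops 42 mm (lips 46 mm) above the bench, leave a channel 42.5 mm wide from x 12 mm on, flared to 62 mm at x -4. Lips over the walls from x 50 mm on, 34 mm above the floor: the slide enters only along the channel.
- landing (a point): Point on top of the bay's floor plate in front of the mouth, 32 mm before the bay's origin, 8 mm above the bench: lay the slide with its origin about here, its nose then just enters the flare. Fingers astride the slide's tab do not fit between the walls, so let go here and finish by pushing the end of the tab with shut fingers.
- channel (a point): Point on the channel floor, 52 mm past the mouth. A 12 mm steel ball stands 5.5 mm out of the -y wall, centre 15 mm above the floor, 18 to 34 mm past the mouth; a sprung back plate faces the mouth 51 mm deeper than the ball's centre. Both are set together, to a depth that varies and is not reported. The clicked-in slide rests with its origin 29 mm beyond the ball's centre, 47 to 63 mm past the mouth.
- click_ball (a joint): How far the side ball is pushed back into its wall, m: 0 standing out, about 0.0025 while the slide's flank is beside it, 0 again once the back end of the slide's body is 4 mm beyond the ball's centre (the click). Spring 4 N plus 0.6 N per mm. Pushing the slide past it takes some 5 to 15 N; at the click this drops.
- back_plate (a joint): How far the sprung back plate is pushed in, m: 0 free, about 0.003 with the slide clicked in and let go, 0.011 at its stop. Spring 2 N plus 0.3 N per mm.
- wide_slide: A second black slide of the same kind but 62 mm wide, with a tab only 18 mm long: too wide for the bay, leave alone. Body 50 mm long, 30 mm high. Origin: centre of the body's underside.
- objective: Loose steel microscope objective standing nose up, 32 mm across, 46 mm high; leave alone. Origin: centre of underside.
- oil_bottle: Small amber bottle, 32 mm across, 60 mm high; leave alone. Origin: centre of underside.
- wash_bottle: White plastic bottle, 56 mm across, 130 mm high; leave alone. Origin: centre of underside.
- carton: Small cardboard box 75 x 55 x 45 mm; leave alone. Origin: centre of underside.
- eyecup: Black rubber eyecup ring, 38 mm across, 22 mm high; leave alone. Origin: centre of underside.
- eyecup2: Second eyecup ring of the same size; leave alone. Origin: centre of underside.
- driver: Screwdriver lying on the bench; leave alone.
- mouse: Black computer mouse, 60 mm across, 30 mm high; leave alone. Origin: centre of underside.

How it is judged:
On the way:
1. the slide, lying in the channel, is pushing the side ball back (value of joint click_ball above 0.0015 m and x of filter_slide in the frame of bay above -0.02 m and y of filter_slide in the frame of bay between -0.006 and 0.006 m and z of filter_slide in the frame of bay between 0.004 and 0.013 m), for 0.1 s.
At the end, for the whole second after the job is handed in: The narrow slide lies nose-in in the channel (6 mm of the centre line, 0.12 rad, on the floor), origin 43 to 72 mm past the mouth; the ball is out again (pushed back under 1.2 mm), the back plate is pressed in 1.5 to 8 mm, and the slide is still (value of joint click_ball below 0.0012 m and value of joint back_plate between 0.0015 and 0.008 m and x of filter_slide in the frame of bay between 0.043 and 0.072 m and y of filter_slide in the frame of bay between -0.006 and 0.006 m and z of filter_slide in the frame of bay between 0.004 and 0.013 m and angle between the x axis of filter_slide and the x axis of bay, either way round below 0.12 rad and angle between filter_slide's own z axis and vertical below 0.1 rad and linear speed of filter_slide below 0.02 m/s); the robot touches nothing.
It fails at once if the back plate was driven to within 1.5 mm of its stop (pressed in more than 9.5 mm) (value of joint back_plate above 0.0095 m).
It fails at once if another thing on the bench was shifted by more than 25 mm (distance of any of wide_slide, objective, oil_bottle, wash_bottle, carton, eyecup, eyecup2, driver, mouse from where it was at the start of the episode above 0.025 m).
It also fails if it takes over 61 s, if anything falls off the work surface, if the arm or the gripper's body presses on something with over 40 N, if the wrist force passes 120 N, or if a joint passes its speed limit or range.

## Working session

There is one attempt and no reset: what is moved stays moved. The work goes in short steps, Python scripts to look and compute and a tool call to move; the robot and the scene stay as the last step left them, time stands still between calls to the robot, and variables do not carry over. Pictures are saved under pics/ and viewed, at most 10 in all, crops included, and the job is handed in when it is done.

Besides the shell and the picture viewer there is one more tool, called after "Call:" by a JSON object that holds its "api" and its "payload". arm_command: Moves the arm, as the interface text tells. Its arguments: {"type":"object","properties":{"series":{"type":"array","items":{"type":"number"}},"force":{"type":"number"}},"required":["series"]}

```bash
mkdir -p pics
python3 - <<'E'
from plant import telemetry, vision, ctrl
import cv2,pickle
s=telemetry.get_state();print(s,ctrl.grip_point_offset)
d={}
for n in ("side","top"):
    d[n]=vision.read_camera(n);cv2.imwrite(f"pics/{n}0.png",d[n]["color"])
    print(n,d[n]["K"],d[n]["D"],d[n]["rvec"],d[n]["tvec"])
pickle.dump(d,open("d0.pkl","wb"))
E
```

```text
{'time': 0.0, 'qpos': array([-1.48698477e+00,  2.87186606e-01,  1.57815341e+00, -1.01575500e-05,
        1.27859387e+00, -1.49977294e-01]), 'dq': array([ 0.00127533, -0.00029993,  0.00198303, -0.00075952, -0.00180545,
        0.00073015]), 'joint_efforts': array([ 2.62384128e-04, -4.05982947e+01, -2.92625070e+01, -9.63543562e-05,
        5.84950758e-03, -7.34105043e-06]), 'eef_pos': array([ 0.15636048, -0.65597634,  0.22994598]), 'tcp_rot': array([ 9.93174771e-01,  1.16629774e-01,  3.38611592e-05, -1.17013652e-03]), 'contact_force': array([0.02758142, 0.46205057, 0.53000413]), 'wrist_torque': array([0.00540135, 0.00503075, 0.02386123]), 'finger_force': 0.0, 'opening': 0.9958446861407748} 0.0187
side [[406.76362067   0.         325.48636031]
 [  0.         406.76362067 195.13308859]
 [  0.           0.           1.        ]] [-0.05177321  0.          0.          0.          0.        ] [ 2.1266309  -0.40130845  0.21022422] [-0.54280432  0.17396075  1.0075526 ]
top [[377.81436331   0.         322.28771385]
 [  0.         377.81436331 197.64505091]
 [  0.           0.           1.        ]] [-0.08650049  0.          0.          0.          0.        ] [ 2.10922585 -2.15187877  0.19112296] [0.07987331 0.59316884 0.9938838 ]
```

View pics/top0.png

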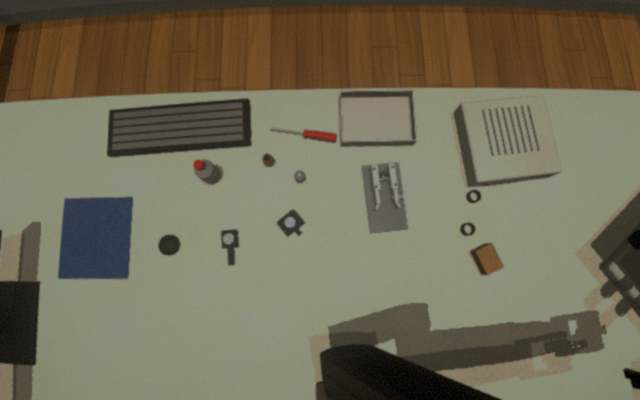

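View pics/side0.png

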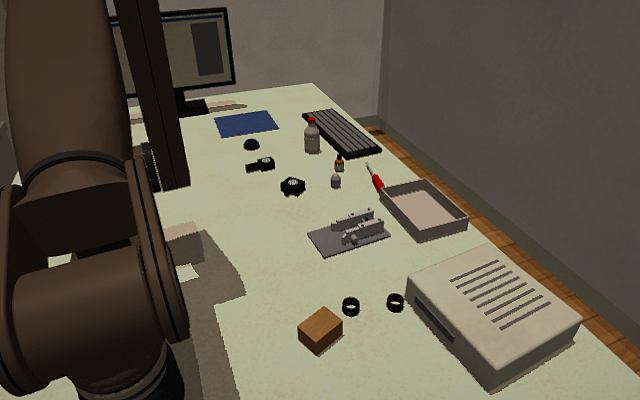

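The top view shows the narrow slide at about (230,240), with its tab end at (232,263). The bay is at about (385,197), its mouth facing down the image at about (385,207). The wide slide is at (291,222). The side view agrees with this layout.

```bash
cat > h.py <<'E'
import numpy as np,cv2
from scipy.spatial.transform import Rotation as R
def cam(d,s=None):
    "camera rotation (cam->world) and centre"
    if "rvec" in d and d["rvec"] is not None:
        r=cv2.Rodrigues(np.array(d["rvec"],float))[0].T; return r,-r@np.ravel(d["tvec"])
    T=np.array(d["T_tool_cam"]); q=R.from_quat(s["tcp_rot"]).as_matrix()
    return q@T[:3,:3], q@T[:3,3]+s["eef_pos"]
def ray(d,px,z,s=None):
    r,c=cam(d,s)
    u=cv2.undistortPoints(np.array(px,float).reshape(-1,1,2),d["K"],d["D"]).reshape(-1,2)
    v=np.c_[u,np.ones(len(u))]@r.T
    return c+v*((np.ravel(z)-c[2])/v[:,2])[:,None]
def proj(d,P,s=None):
    r,c=cam(d,s); t=-r.T@c
    return cv2.projectPoints(np.array(P,float).reshape(-1,1,3),cv2.Rodrigues(r.T)[0],t,d["K"],d["D"])[0].reshape(-1,2)
E
python3 - <<'E'
import pickle;from h import *
d=pickle.load(open("d0.pkl","rb"))["top"]
print("cam",cam(d)[1])
g=cv2.cvtColor(d["color"],cv2.COLOR_BGR2GRAY)
def rect(x0,y0,x1,y1,t,z):
    m=np.zeros_like(g);m[y0:y1,x0:x1]=(g[y0:y1,x0:x1]<t)
    c=max(cv2.findContours(m,0,2)[0],key=cv2.contourArea)
    p=cv2.boxPoints(cv2.minAreaRect(c));print(p.round(1).tolist(),cv2.contourArea(c));print(ray(d,p,z).round(4))
rect(210,222,250,272,90,.028)
rect(355,155,415,240,150,.008)
print(ray(d,[[231,239],[232,263],[385,207],[291,222],[386,231],[381,166],[169,245],[300,176]],.02).round(3))
big=cv2.resize(d["color"][150:275,205:425],None,fx=3.6,fy=3.6,interpolation=cv2.INTER_CUBIC);cv2.imwrite("pics/crop.png",big)
E
```

```text
cam [0.41148005 0.07284682 1.08231766]
[[220.60000610351562, 230.39999389648438], [237.0, 229.0], [239.89999389648438, 263.3999938964844], [223.5, 264.79998779296875]] 358.0
[[0.5113 0.3554 0.028 ]
 [0.5144 0.309  0.028 ]
 [0.4187 0.2996 0.028 ]
 [0.4155 0.3453 0.028 ]]
[[355.0, 155.0], [414.0, 155.0], [414.0, 239.0], [355.0, 239.0]] 4956.0
[[ 0.7285 -0.0314  0.008 ]
 [ 0.7256 -0.2069  0.008 ]
 [ 0.4776 -0.1912  0.008 ]
 [ 0.4815 -0.0226  0.008 ]]
[[ 0.487  0.327  0.02 ]
 [ 0.42   0.323  0.02 ]
 [ 0.57  -0.11   0.02 ]
 [ 0.532  0.158  0.02 ]
 [ 0.501 -0.11   0.02 ]
 [ 0.69  -0.105  0.02 ]
 [ 0.473  0.505  0.02 ]
 [ 0.665  0.131  0.02 ]]
```

View pics/crop.png

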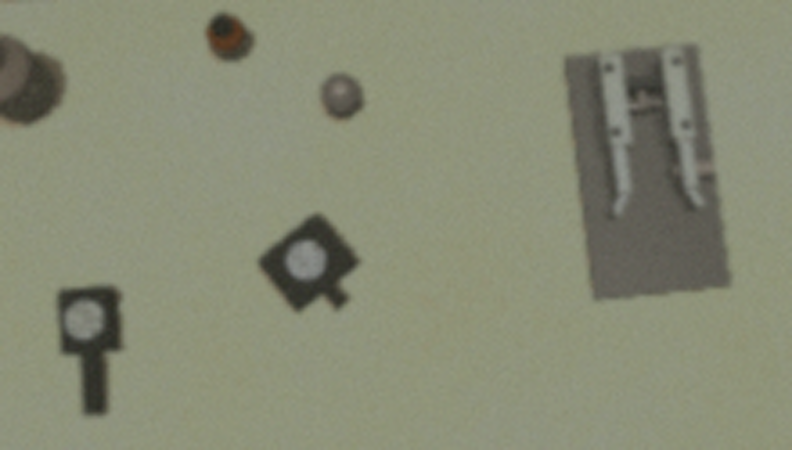

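The crop shows the narrow slide's body at crop (90,320), nose up (world +x), tab down to (95,412). The bay floor plate has corners at crop (565,57), (697,44), (730,285) and (593,300), with its mouth at about (655,205).

```bash
cat >> h.py <<'E'
def go(s,p,yaw):
    "tool-frame shift (cm) and turn (deg) to TCP p, pointing down, tool x at yaw deg"
    q=R.from_quat(s["tcp_rot"]); w=R.from_euler("z",yaw,degrees=True)*R.from_quat([1,0,0,0])
    print("shift",(q.inv().apply(np.array(p)-s["eef_pos"])*100).round(2),"turn",(q.inv()*w).as_rotvec(degrees=True).round(2),
          "yaw",np.degrees(np.arctan2(*q.as_matrix()[1::-1,0])).round(2))
E
python3 - <<'E'
import pickle;from h import *
from plant import telemetry,vision
d=pickle.load(open("d0.pkl","rb"))["top"]
c=np.array([[565,57],[697,44],[730,285],[593,300]])/3.6+[205,150]
P=ray(d,c,.008)[:,:2];a=(P[0]+P[1])/2;b=(P[2]+P[3])/2
u=(a-b)/np.linalg.norm(a-b);print(P.round(4),np.linalg.norm(a-b),"yaw",np.degrees(np.arctan2(u[1],u[0])),"mouth",b+.065*u)
s=telemetry.get_state();go(s,[.52,-.12,.27],4)
print(vision.read_camera("wrist")["T_tool_cam"].round(3))
E
```

```text
[[ 0.6951 -0.0506]
 [ 0.7042 -0.1595]
 [ 0.5061 -0.1749]
 [ 0.4967 -0.0652]] 0.19883328901099115 yaw 4.3204883870048585 mouth [ 0.56618603 -0.11514369]
shift [ 47.79 -43.73  -3.89] turn [-0.12 -0.01  9.39] yaw 13.39
[[-0.    -0.964 -0.266  0.067]
 [ 1.    -0.    -0.    -0.   ]
 [ 0.    -0.266  0.964 -0.142]
 [ 0.     0.     0.     1.   ]]
```

Call:
{"api": "arm_command", "payload": {"series": [53.7,-42.8,-4,0,0,9.4,0,53.7,-42.8,-4,0,0,9.4,0,53.7,-42.8,-4,0,0,9.4,0,53.7,-42.8,-4,0,0,9.4,0,53.7,-42.8,-4,0,0,9.4,0,53.7,-42.8,-4,0,0,9.4,0,53.7,-42.8,-4,0,0,9.4,0,53.7,-42.8,-4,0,0,9.4,0,53.7,-42.8,-4,0,0,9.4,0,53.7,-42.8,-4,0,0,9.4,0]}}

```text
time: 0.98
eef_pos: [0.4135, -0.3271, 0.2555]
tcp_rot: [0.999, 0.035, -0.0, -0.0]
contact_force: [1.1, -0.4, 0.6]
opening: 0.999
finger_force: 0.0
```

Run:
```python
from h import *
from plant import telemetry
s=telemetry.get_state();print(s["time"],s["eef_pos"],s["qpos"]);go(s,[.58,-.115,.27],4.3)
```

```text
0.9833 [ 0.41349818 -0.32709223  0.25552558] [-8.61835550e-01 -6.12980163e-02  1.91141684e+00  3.89140048e-05
  1.29152199e+00  6.39468699e-01]
shift [ 18.08 -20.    -1.45] turn [-0.   -0.   -0.32] yaw 3.98
```

Call:
{"api": "arm_command", "payload": {"series": [18.1,-20,-1.5,0,0,-0.3,0,18.1,-20,-1.5,0,0,-0.3,0,18.1,-20,-1.5,0,0,-0.3,0,18.1,-20,-1.5,0,0,-0.3,0,18.1,-20,-1.5,0,0,-0.3,0,18.1,-20,-1.5,0,0,-0.3,0,18.1,-20,-1.5,0,0,-0.3,0,18.1,-20,-1.5,0,0,-0.3,0,18.1,-20,-1.5,0,0,-0.3,0,18.1,-20,-1.5,0,0,-0.3,0]}}

```text
time: 1.82
eef_pos: [0.5789, -0.1173, 0.27]
tcp_rot: [0.999, 0.037, -0.001, 0.0]
contact_force: [-0.2, 0.7, -0.1]
opening: 0.999
finger_force: 0.0
```

Run:
```python
from h import *;import pickle
from plant import telemetry,vision
s=telemetry.get_state();d=vision.read_camera("wrist");pickle.dump((s,d),open("bay.pkl","wb"));cv2.imwrite("pics/w_bay.png",d["color"])
print(s["eef_pos"],s["dq"].round(3));go(s,[.52,.327,.27],0)
u=np.array([np.cos(.0754),np.sin(.0754),0])
```

```text
[ 0.57887447 -0.11727473  0.27001369] [-0.024 -0.007  0.005  0.002 -0.002  0.003]
shift [ -2.55 -44.74   0.  ] turn [0.   0.07 4.29] yaw 4.29
```

View pics/w_bay.png

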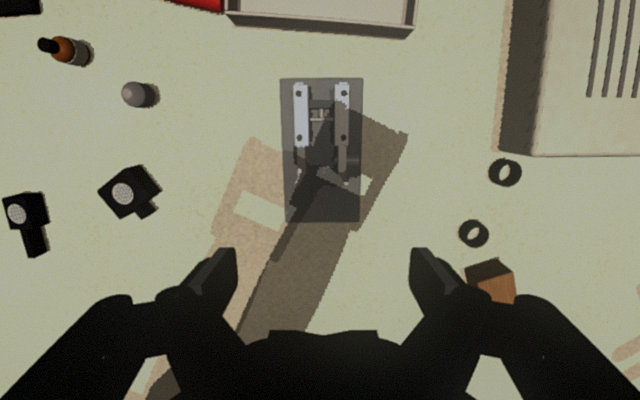

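The wrist view shows the bay plate with corners at about (280,78), (363,78), (361,221) and (285,222), and both slides on the left. Next I move over the slide.

Call:
{"api": "arm_command", "payload": {"series": [-2,-45,5,0,0,4.3,0,-2,-45,5,0,0,4.3,0,-2,-45,5,0,0,4.3,0,-2,-45,5,0,0,4.3,0,-2,-45,5,0,0,4.3,0,-2,-45,5,0,0,4.3,0,-2,-45,5,0,0,4.3,0,-2,-45,5,0,0,4.3,0,-2,-45,5,0,0,4.3,0,-2,-45,5,0,0,4.3,0]}}

```text
time: 2.7
eef_pos: [0.5299, 0.2945, 0.2246]
tcp_rot: [1.0, -0.001, 0.0, 0.0]
contact_force: [0.2, -0.4, 0.1]
opening: 1.001
finger_force: 0.0
```

Call:
{"api": "arm_command", "payload": {"series": [0,-3.6,1,0,0,0,0,0,-3.6,1,0,0,0,0,0,-3.6,1,0,0,0,0,0,-3.6,1,0,0,0,0,0,-3.6,1,0,0,0,0,0,-3.6,1,0,0,0,0]}}

```text
time: 3.2
eef_pos: [0.5309, 0.3285, 0.2153]
tcp_rot: [1.0, -0.001, 0.0, -0.0]
contact_force: [0.5, -0.7, 0.1]
opening: 0.998
finger_force: 0.0
```

Run:
```python
from h import *;import pickle
from plant import telemetry,vision
s,d=pickle.load(open("bay.pkl","rb"))
P=ray(d,[[280,78],[363,78],[361,221],[285,222]],.008,s)[:,:2];a=(P[0]+P[1])/2;b=(P[2]+P[3])/2
u=(a-b)/np.linalg.norm(a-b);print(P.round(4),np.linalg.norm(a-b),"yaw",np.degrees(np.arctan2(u[1],u[0])),"mouth",b+.065*u,"ctr",P.mean(0)-.035*u)
s=telemetry.get_state();d=vision.read_camera("wrist");pickle.dump((s,d),open("sl.pkl","wb"));cv2.imwrite("pics/w_sl.png",d["color"])
print(s["eef_pos"],s["dq"].round(3));go(s,[.487,.327,.15],0)
```

```text
[[ 0.6981 -0.052 ]
 [ 0.7061 -0.1601]
 [ 0.51   -0.1786]
 [ 0.5001 -0.0669]] 0.19777686097284972 yaw 4.84630610458932 mouth [ 0.56980677 -0.11723646] ctr [ 0.56869918 -0.11733037]
[0.53089368 0.32854471 0.21529141] [ 0.003 -0.001 -0.002  0.002  0.     0.001]
shift [-4.4   0.17  6.52] turn [-0.01 -0.06 -0.16] yaw -0.16
```

View pics/w_sl.png

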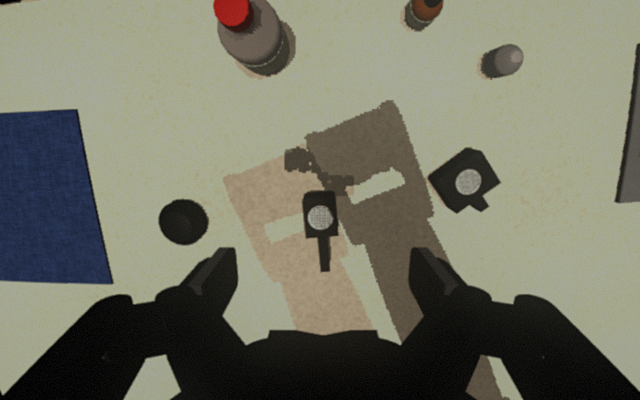

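The slide's window is centred at (320,217) and its tab end is at about (324,271), close to straight under the fingers.

Run:
```python
from h import *;import pickle
from plant import telemetry,vision
s,d=pickle.load(open("sl.pkl","rb"))
hsv=cv2.cvtColor(d["color"],cv2.COLOR_BGR2HSV);g=d["color"].max(2)
m=np.zeros(g.shape,np.uint8);m[185:277,298:345]=(g[185:277,298:345]<70)*255
c=max(cv2.findContours(m,0,2)[0],key=cv2.contourArea)
print(cv2.boundingRect(c))
for y in range(190,274,6):
    x=np.where(m[y])[0];print(y,x.min(),x.max(),end="; ") if len(x) else None
# window: bright in the body
w=np.zeros_like(m);w[195:235,306:336]=(g[195:235,306:336]>110)*255
n,l,st,ce=cv2.connectedComponentsWithStats(w);k=[i for i in range(1,n) if st[i,4]>200];print([(st[i],ce[i]) for i in k])
W=ray(d,[ce[i] for i in k],.03,s);print("win",W)
T=[(np.where(m[y])[0].min()+np.where(m[y])[0].max())/2 for y in range(245,268)]
L=ray(d,np.c_[T,range(245,268)],.028,s);f=np.polyfit(L[:,0],L[:,1],1);print("tab yaw",np.degrees(np.arctan(f[0])),"y at win",np.polyval(f,W[:,0]),"tab end",ray(d,[[324,271]],.028,s))
```

```text
(303, 185, 42, 87)
190 325 343; 196 304 335; 202 303 335; 208 303 336; 214 304 336; 220 304 337; 226 305 337; 232 306 337; 238 318 328; 244 319 328; 250 319 329; 256 320 329; 262 320 328; 268 321 328; [(array([308, 206,  25,  24, 443], dtype=int32), array([319.38148984, 217.36794582]))]
win [[0.4892694  0.33304717 0.03      ]]
tab yaw 1.3126719313869255 y at win [0.32854797] tab end [[0.41715596 0.32768132 0.028     ]]
```

Run:
```python
from h import *;import pickle
s,d=pickle.load(open("sl.pkl","rb"));print(d["K"][0,2])
g=d["color"].max(2)
for r,z in ((range(202,232),.03),(range(242,268),.028)):
    px=[]
    for y in r:
        x=np.where(g[y,298:345]<70)[0]+298;px.append(((x.min()+x.max())/2,y))
    L=ray(d,px,z,s);f=np.polyfit(L[:,0],L[:,1],1);print(L.mean(0),np.degrees(np.arctan(f[0])))
o=ray(d,[[319.4,217.4]],.03,s)[0]
# contour of dark blob incl. window, front/back rows along col 320
col=g[180:280,312:328].min(1);print([ (180+i,int(v)) for i,v in enumerate(col)])
print(ray(d,[[319,191],[321,236]],[.03,.03],s))
```

```text
322.75412328502426
[0.49025902 0.33204142 0.03      ] 4.276602732659745
[0.43993724 0.3274932  0.028     ] 1.973958954906252
[(180, 67), (181, 65), (182, 65), (183, 67), (184, 66), (185, 69), (186, 71), (187, 73), (188, 70), (189, 73), (190, 59), (191, 36), (192, 29), (193, 30), (194, 28), (195, 27), (196, 30), (197, 27), (198, 30), (199, 30), (200, 30), (201, 32), (202, 31), (203, 28), (204, 31), (205, 34), (206, 39), (207, 61), (208, 120), (209, 117), (210, 120), (211, 133), (212, 129), (213, 132), (214, 133), (215, 126), (216, 132), (217, 129), (218, 125), (219, 130), (220, 126), (221, 122), (222, 129), (223, 129), (224, 136), (225, 123), (226, 122), (227, 92), (228, 42), (229, 38), (230, 34), (231, 32), (232, 34), (233, 37), (234, 37), (235, 33), (236, 36), (237, 35), (238, 34), (239, 35), (240, 35), (241, 34), (242, 35), (243, 34), (244, 35), (245, 37), (246, 38), (247, 34), (248, 37), (249, 33), (250, 38), (251, 37), (252, 38), (253, 35), (254, 36), (255, 37), (256, 36), (257, 37), (258, 35), (259, 38), (260, 37), (261, 34), (262, 38), (263, 36), (264, 35), (265, 36), (266, 39), (267, 37), (268, 36), (269, 31), (270, 35), (271, 68), (272, 128), (273, 154), (274, 160), (275, 158), (276, 158), (277, 162), (278, 162), (279, 160)]
[[0.52143454 0.33329168 0.03      ]
 [0.46550872 0.3312345  0.03      ]]
```

Call:
{"api": "arm_command", "payload": {"series": [-4.7,-0.3,4,0,0,-4.7,0,-4.7,-0.3,8,0,0,-4.7,0,-4.7,-0.3,12,0,0,-4.7,0,-4.7,-0.3,15,0,0,-4.7,0,-4.7,-0.3,17.5,0,0,-4.7,0,-4.7,-0.3,19.5,0,0,-4.7,0,-4.7,-0.3,20.7,0,0,-4.7,0,-4.7,-0.3,21.2,0,0,-4.7,0,-4.7,-0.3,21.2,0,0,-4.7,0,-4.7,-0.3,21.2,0,0,-4.7,0], "force": 30}}

```text
time: 4.08
eef_pos: [0.4843, 0.3335, 0.0039]
tcp_rot: [0.999, 0.041, 0.001, -0.0]
contact_force: [0.8, -0.4, -0.3]
opening: 1.001
finger_force: 0.0
```

Call:
{"api": "arm_command", "payload": {"series": [0,0,0,0,0,0,1,0,0,0,0,0,0,1,0,0,0,0,0,0,1,0,0,0,0,0,0,1,0,0,0,0,0,0,1,0,0,0,0,0,0,1,0,0,0,0,0,0,1,0,0,0,0,0,0,1,0,0,0,0,0,0,1,0,0,0,0,0,0,1], "force": 30}}

```text
time: 4.92
eef_pos: [0.4838, 0.3336, 0.0037]
tcp_rot: [0.999, 0.041, 0.001, -0.0]
contact_force: [-0.5, -1.0, 5.9]
opening: 0.461
finger_force: 32.8
```

Call:
{"api": "arm_command", "payload": {"series": [0,0,-1,0,0,0,1,0,0,-3,0,0,0,1,0,0,-6,0,0,0,1,0,0,-9,0,0,0,1,0,0,-11,0,0,0,1,0,0,-12,0,0,0,1,0,0,-12,0,0,0,1,0,0,-12,0,0,0,1]}}

```text
time: 5.58
eef_pos: [0.4825, 0.333, 0.1219]
tcp_rot: [0.999, 0.041, -0.0, 0.0]
contact_force: [0.2, -0.3, -2.1]
opening: 0.467
finger_force: 32.0
```

Run:
```python
from h import *;import pickle
from plant import telemetry,vision
s=telemetry.get_state();d=vision.read_camera("wrist");pickle.dump((s,d),open("held.pkl","wb"));cv2.imwrite("pics/w_held.png",d["color"])
print(s["eef_pos"],s["opening"],s["finger_force"],s["contact_force"])
```

```text
[0.48248721 0.33304405 0.12189567] 0.46720139391855814 31.952437162399292 [ 0.15119606 -0.30881085 -2.07851526]
```

View pics/w_held.png

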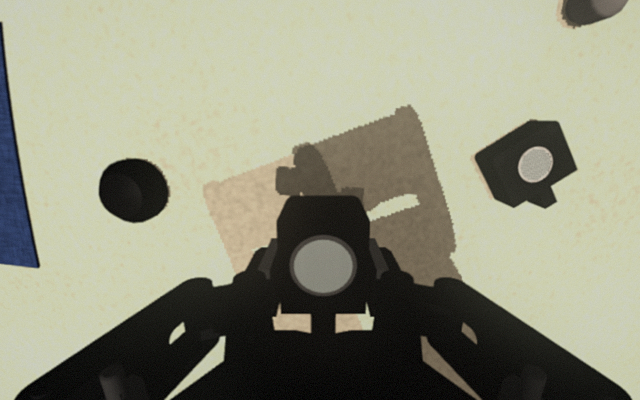

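The slide is held level and square: window centre at (323,266), nose edge at row 196, back edge at row 313. Next I get its offset in the tool frame and the transit shift.

Run:
```python
from h import *;import pickle
from plant import telemetry
s,d=pickle.load(open("held.pkl","rb"))
z=s["eef_pos"][2]-.0037+.03
P=ray(d,[[323,266],[322,197],[322,313]],z,s);q=R.from_quat(s["tcp_rot"])
print(q.inv().apply(P-s["eef_pos"]).round(4))
s=telemetry.get_state();go(s,[.54,-.118,.122],4.6)
```

```text
[[ 0.0057 -0.0002 -0.0263]
 [ 0.0372 -0.0006 -0.0263]
 [-0.0188 -0.0007 -0.0263]]
shift [ 2.11 45.4  -0.09] turn [0.06 0.18 0.1 ] yaw 4.7
```

Call:
{"api": "arm_command", "payload": {"series": [-1,4,0,0,0,0,1,-2,8,0,0,0,0,1,-3,12,0,0,0,0,1,-4,16,0,0,0,0,1,-4.5,20,0,0,0,0,1,-5,24,0,0,0,0,1,-5.5,28,0,0,0,0,1,-6,32,0,0,0,0,1,-6,36,0,0,0,0,1,-6,39,0,0,0,0,1]}}

```text
time: 6.47
eef_pos: [0.4534, -0.0625, 0.1205]
tcp_rot: [0.999, 0.04, -0.002, -0.0]
contact_force: [0.8, 0.2, -1.1]
opening: 0.46
finger_force: 32.0
```

Call:
{"api": "arm_command", "payload": {"series": [0,3,0,0,0,0,1,0,5,0,0,0,0,1,0,6,0,0,0,0,1,0,6.4,0,0,0,0,1,0,6.4,0,0,0,0,1,0,6.4,0,0,0,0,1,0,6.4,0,0,0,0,1]}}

```text
time: 7.05
eef_pos: [0.46, -0.1228, 0.122]
tcp_rot: [0.999, 0.042, -0.001, -0.001]
contact_force: [-0.5, 0.3, -1.4]
opening: 0.462
finger_force: 32.0
```

Run:
```python
from h import *;import pickle
from plant import telemetry,vision
s=telemetry.get_state();d=vision.read_camera("wrist");pickle.dump((s,d),open("pre.pkl","wb"));cv2.imwrite("pics/w_pre.png",d["color"])
print(s["eef_pos"],s["opening"],s["finger_force"],s["contact_force"],s["dq"].round(3));go(s,[.53,-.12,.122],4.6)
```

```text
[ 0.46003506 -0.12275535  0.12198019] 0.46187288521920533 31.987282633781433 [-0.54219231  0.33097632 -1.37214759] [ 0.004 -0.005 -0.003 -0.    -0.003 -0.001]
shift [ 7.    0.31 -0.01] turn [-0.06  0.06  0.18] yaw 4.78
```

View pics/w_pre.png

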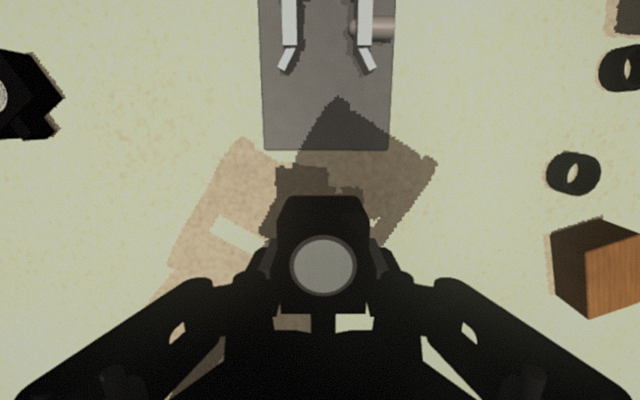

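The flared wall tips are at about (282,70) and (372,70), and the plate's front corners at (264,150) and (388,151). The ball's housing is on the right wall at about row 27.

Run:
```python
from h import *;import pickle
s,d=pickle.load(open("pre.pkl","rb"));g=cv2.cvtColor(d["color"],cv2.COLOR_BGR2GRAY)
for y in (3,12,20,28,36,42):
    w=np.where(g[y,250:400]>150)[0]+250;print(y,w[w<325].min() ,w[w<325].max(),w[w>325].min(),w[w>325].max())
E1=ray(d,[[264,150],[388,151],[257.5,0],[396,0]],.008,s)[:,:2];print(E1.round(4))
b=(E1[0]+E1[1])/2;t=(E1[2]+E1[3])/2
for e in (E1[2]-E1[0],E1[3]-E1[1],t-b):print("yaw",np.degrees(np.arctan2(e[1],e[0])))
print("front mid",b,"mouth",b+.065*np.array([np.cos(.0803),np.sin(.0803)]))
W=ray(d,[[298,3],[298,42],[358.5,3],[358.5,42]],.042,s)[:,:2];print(W.round(4))
print("flare tips",ray(d,[[281,70],[373,70]],.042,s).round(4),"ball cyl",ray(d,[[385,27]],.023,s).round(4))
```

```text
3 250 295 358 399
12 250 295 358 399
20 250 295 358 399
28 250 295 358 399
36 250 296 358 399
42 250 296 358 399
[[ 0.4994 -0.0673]
 [ 0.5076 -0.1757]
 [ 0.6168 -0.0576]
 [ 0.6259 -0.1664]]
yaw 4.721839388064056
yaw 4.526218629627694
yaw 4.623659621463538
front mid [ 0.50347634 -0.12151629] mouth [ 0.56826689 -0.11630239]
[[ 0.605  -0.0933]
 [ 0.5802 -0.0949]
 [ 0.6084 -0.1344]
 [ 0.5837 -0.1371]]
flare tips [[ 0.5608 -0.084   0.042 ]
 [ 0.5662 -0.1494  0.042 ]] ball cyl [[ 0.6009 -0.1576  0.023 ]]
```

Call:
{"api": "arm_command", "payload": {"series": [3,0.3,1,0,0,0.2,1,5.5,0.3,3,0,0,0.2,1,6.9,0.3,5,0,0,0.2,1,6.9,0.3,7,0,0,0.2,1,6.9,0.3,8.5,0,0,0.2,1,6.9,0.3,9.5,0,0,0.2,1,6.9,0.3,10,0,0,0.2,1,6.9,0.3,10.4,0,0,0.2,1,6.9,0.3,10.4,0,0,0.2,1,6.9,0.3,10.4,0,0,0.2,1]}}

```text
time: 7.93
eef_pos: [0.53, -0.1216, 0.0194]
tcp_rot: [0.999, 0.039, 0.001, 0.0]
contact_force: [0.1, 0.3, -1.3]
opening: 0.462
finger_force: 32.0
```

Run:
```python
from h import *
from plant import telemetry
s=telemetry.get_state();print(s["eef_pos"],s["contact_force"]);go(s,[.5291,-.1197,.012],4.62)
```

```text
[ 0.53002433 -0.12159957  0.01944647] [ 0.1090855   0.29565228 -1.26089294]
shift [-0.08 -0.2   0.74] turn [ 0.04 -0.08 -0.12] yaw 4.5
```

Call:
{"api": "arm_command", "payload": {"series": [0,-0.1,0.3,0,0,-0.1,1,0,-0.1,0.5,0,0,-0.1,1,0,-0.1,0.6,0,0,-0.1,1,0,-0.1,0.7,0,0,-0.1,1,0,-0.1,0.7,0,0,-0.1,1,0,-0.1,0.7,0,0,-0.1,1]}}

```text
time: 8.43
eef_pos: [0.5295, -0.1206, 0.0118]
tcp_rot: [0.999, 0.04, 0.0, 0.0]
contact_force: [-0.3, -0.7, -1.5]
opening: 0.462
finger_force: 32.1
```

Call:
{"api": "arm_command", "payload": {"series": [0,0,0.1,0,0,0,1,0,0,0.1,0,0,0,1,0,0,0.1,0,0,0,0.3,0,0,0.1,0,0,0,0,0,0,0.1,0,0,0,0,0,0,0.1,0,0,0,0,0,0,0.1,0,0,0,0,0,0,0.1,0,0,0,0,0,0,0.1,0,0,0,0]}}

```text
time: 9.18
eef_pos: [0.5294, -0.1205, 0.0105]
tcp_rot: [0.999, 0.04, -0.0, -0.0]
contact_force: [0.5, 0.5, 0.6]
opening: 1.003
finger_force: 0.0
```

Call:
{"api": "arm_command", "payload": {"series": [0,0,-1,0,0,0,0,0,0,-3,0,0,0,0,0,0,-6,0,0,0,0,-2,0,-9,0,0,0,0.3,-5,0,-12,0,0,0,0.6,-8,0,-12,0,0,0,1,-8,0,-12,0,0,0,1,-8,0,-12,0,0,0,1,-8,0,-12,0,0,0,1]}}

```text
time: 9.93
eef_pos: [0.4501, -0.1271, 0.1312]
tcp_rot: [0.999, 0.04, 0.001, 0.0]
contact_force: [0.7, -0.2, -0.0]
opening: 0.144
finger_force: 0.0
```

Run:
```python
from h import *;import pickle
from plant import telemetry,vision
s=telemetry.get_state();d=vision.read_camera("wrist");pickle.dump((s,d),open("laid.pkl","wb"));cv2.imwrite("pics/w_laid.png",d["color"])
print(s["eef_pos"],s["opening"],s["contact_force"],s["dq"].round(3))
```

```text
[ 0.45006552 -0.12705123  0.13116956] 0.14370706354796187 [ 0.73136175 -0.15170887 -0.04960963] [ 0.006  0.033 -0.017  0.    -0.001 -0.002]
```

View pics/w_laid.png

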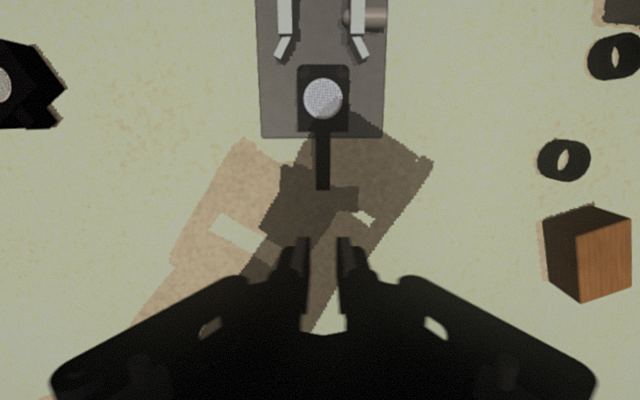

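The slide lies square in front of the mouth: window at (322,98), tab end at (323,190), with the flare tips at (280,58) and (365,58). The fingers are closing for the push.

Run:
```python
from h import *;import pickle
from plant import telemetry
s,d=pickle.load(open("laid.pkl","rb"));B=np.array([.568,-.1165]);a=np.radians(4.62);M=np.array([[np.cos(a),np.sin(a)],[-np.sin(a),np.cos(a)]])
P=ray(d,[[322.5,98],[323,189.5],[323,150]],[.038,.036,.036],s)[:,:2]
print(P.round(4),"in bay",((P-B)@M.T).round(4))
s=telemetry.get_state()
t=B+M.T@[-.124,0];print(t);go(s,[*t,.014],4.62)
```

```text
[[ 0.5354 -0.1197]
 [ 0.4628 -0.1259]
 [ 0.4956 -0.1233]] in bay [[-0.0328 -0.0006]
 [-0.1056 -0.0009]
 [-0.0728 -0.001 ]]
[ 0.4444029  -0.12648781]
shift [-0.59 -0.11 11.69] turn [ 0.02 -0.04 -0.03] yaw 4.59
```

Call:
{"api": "arm_command", "payload": {"series": [-1,0,4,0,0,0,1,-1,0,7,0,0,0,1,-1,0,9,0,0,0,1,-1,0,10.5,0,0,0,1,-1,0,11.3,0,0,0,1,-1,0,11.7,0,0,0,1,-1,0,11.7,0,0,0,1,-1,0,11.7,0,0,0,1]}}

```text
time: 10.65
eef_pos: [0.4405, -0.128, 0.0141]
tcp_rot: [0.999, 0.04, 0.0, 0.0]
contact_force: [0.4, -0.4, 0.2]
opening: -0.001
finger_force: 0.0
```

```bash
cat > st.py <<'E'
from h import *
from plant import telemetry
s=telemetry.get_state();B=np.array([.568,-.1165]);a=np.radians(4.62);M=np.array([[np.cos(a),np.sin(a)],[-np.sin(a),np.cos(a)]])
print("bay xy",(M@(s["eef_pos"][:2]-B)).round(4),"z",s["eef_pos"][2].round(4),"F along",(M@s["contact_force"][:2]).round(2),"open",s["opening"].round(3));go(s,[*s["eef_pos"]],4.62)
E
python3 st.py
```

```text
Traceback (most recent call last):
  File "st.py", line 4, in <module>
    print("bay xy",(M@(s["eef_pos"][:2]-B)).round(4),"z",s["eef_pos"][2].round(4),"F along",(M@s["contact_force"][:2]).round(2),"open",s["opening"].round(3));go(s,[*s["eef_pos"]],4.62)
                                                                                                                                       ^^^^^^^^^^^^^^^^^^
AttributeError: 'float' object has no attribute 'round'
```

Call:
{"api": "arm_command", "payload": {"series": [0.5,0,0,0,0,0,1,1,0,0,0,0,0,1,1.4,0,0,0,0,0,1,1.8,0,0,0,0,0,1,2.2,0,0,0,0,0,1,2.6,0,0,0,0,0,1,3,0,0,0,0,0,1,3.3,0,0,0,0,0,1,3.5,0,0,0,0,0,1,3.5,0,0,0,0,0,1]}}

```text
time: 11.48
eef_pos: [0.4752, -0.1249, 0.0136]
tcp_rot: [0.999, 0.04, 0.001, 0.0]
contact_force: [-0.1, -0.4, 0.6]
opening: 0.0
finger_force: 0.0
```

```bash
sed -i 's/s\["opening"\].round(3)/s["opening"]/' st.py; python3 st.py
```

```text
bay xy [-0.0932 -0.0009] z 0.0136 F along [-0.18 -0.38] open 5.221697623441518e-06
shift [0. 0. 0.] turn [ 0.01 -0.06 -0.02] yaw 4.6
```

Call:
{"api": "arm_command", "payload": {"series": [0.3,0,0,0,0,0,1,0.6,0,0,0,0,0,1,0.9,0,0,0,0,0,1,1.2,0,0,0,0,0,1,1.4,0,0,0,0,0,1,1.5,0,0,0,0,0,1,1.5,0,0,0,0,0,1]}}

```text
time: 12.07
eef_pos: [0.4856, -0.123, 0.0126]
tcp_rot: [0.999, 0.041, -0.006, -0.001]
contact_force: [-12.2, -0.8, 8.3]
opening: -0.004
finger_force: 6.4
```

Run:
```python
exec(open("st.py").read())
from plant import vision;import pickle
d=vision.read_camera("wrist");pickle.dump((s,d),open("mid.pkl","wb"));cv2.imwrite("pics/w_mid.png",d["color"])
```

```text
bay xy [-0.0827  0.0002] z 0.0126 F along [-12.26   0.18] open -0.00420828643659177
shift [0. 0. 0.] turn [-0.18  0.65  0.08] yaw 4.71
```

View pics/w_mid.png

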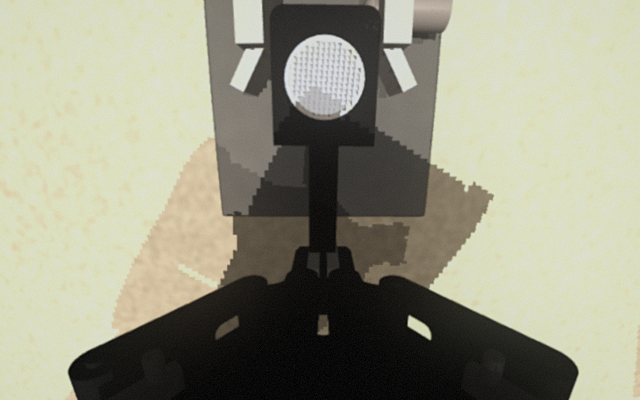

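The nose is at the ball, the slide is square between the walls, and the push reads 12 N. The arm gives about 4 mm under that, so I go on in small steps.

Call:
{"api": "arm_command", "payload": {"series": [0.1,0,0,0,0,0,1,0.1,0,0,0,0,0,1,0.2,0,0,0,0,0,1,0.2,0,0,0,0,0,1]}}

```text
time: 12.45
eef_pos: [0.4857, -0.1227, 0.0124]
tcp_rot: [0.999, 0.041, -0.008, -0.002]
contact_force: [-18.0, -2.2, 12.1]
opening: -0.002
finger_force: 9.3
```

```bash
python3 st.py
```

```text
bay xy [-0.0826  0.0004] z 0.0124 F along [-18.12  -0.75] open -0.0023126318602411304
shift [0. 0. 0.] turn [-0.25  0.94  0.12] yaw 4.75
```

The tool also presses down with 12 N, because the arm's give tips the fingers downward. That lifts the nose and adds friction. I back off, raise the fingers a little and push again while rising.

Call:
{"api": "arm_command", "payload": {"series": [-0.3,0,0,0,0,0,1,-0.8,0,0,0,0,0,1,-1.0,0,-0.1,0,0,0,1,-1.0,0,-0.3,0,0,0,1,-1.0,0,-0.3,0,0,0,1]}}

```text
time: 12.87
eef_pos: [0.4825, -0.1247, 0.0173]
tcp_rot: [0.999, 0.04, 0.001, 0.0]
contact_force: [0.6, 0.0, 0.7]
opening: -0.001
finger_force: 0.0
```

```bash
python3 st.py
```

```text
bay xy [-0.0859 -0.0013] z 0.0173 F along [ 0.57 -0.02] open -0.0005862829919963774
shift [0. 0. 0.] turn [ 0.06 -0.12 -0.03] yaw 4.59
```

Call:
{"api": "arm_command", "payload": {"series": [0.2,0,0,0,0,0,1,0.4,0,-0.05,0,0,0,1,0.5,0,-0.1,0,0,0,1,0.6,0,-0.15,0,0,0,1,0.7,0,-0.2,0,0,0,1,0.7,0,-0.2,0,0,0,1]}}

```text
time: 13.37
eef_pos: [0.486, -0.1228, 0.0174]
tcp_rot: [0.999, 0.04, -0.003, -0.001]
contact_force: [-6.6, -0.3, 1.4]
opening: -0.001
finger_force: 3.2
```

```bash
python3 st.py
```

```text
bay xy [-0.0822  0.0003] z 0.0174 F along [-6.58  0.24] open -0.0010438457132015242
shift [0. 0. 0.] turn [-0.16  0.38  0.02] yaw 4.64
```

Call:
{"api": "arm_command", "payload": {"series": [0.1,0,-0.05,0,0,0,1,0.2,0,-0.1,0,0,0,1,0.2,0,-0.1,0,0,0,1,0.2,0,-0.1,0,0,0,1]}}

```text
time: 13.7
eef_pos: [0.4862, -0.122, 0.0175]
tcp_rot: [0.999, 0.041, -0.006, -0.002]
contact_force: [-8.8, 0.1, 1.1]
opening: -0.002
finger_force: 4.5
```

```bash
python3 st.py
```

```text
bay xy [-0.0819  0.0011] z 0.0175 F along [-8.73  0.77] open -0.0015524704893783773
shift [0. 0. 0.] turn [-0.27  0.62  0.04] yaw 4.66
```

Call:
{"api": "arm_command", "payload": {"series": [0.1,0.05,-0.05,0,0,0,1,0.2,0.1,-0.1,0,0,0,1,0.2,0.1,-0.1,0,0,0,1,0.2,0.1,-0.1,0,0,0,1]}}

```text
time: 14.03
eef_pos: [0.4863, -0.122, 0.0175]
tcp_rot: [0.999, 0.041, -0.008, -0.003]
contact_force: [-12.8, 1.0, 1.4]
opening: 0.001
finger_force: 6.1
```

```bash
python3 st.py
```

```text
bay xy [-0.0819  0.0011] z 0.0175 F along [-12.65   1.98] open 0.0007256666108225587
shift [0. 0. 0.] turn [-0.4   0.9   0.06] yaw 4.68
```

Call:
{"api": "arm_command", "payload": {"series": [0.1,0,-0.05,0,0,0,1,0.2,0,-0.1,0,0,0,1,0.2,0,-0.1,0,0,0,1,0.2,0,-0.1,0,0,0,1]}}

```text
time: 14.37
eef_pos: [0.4865, -0.1212, 0.0176]
tcp_rot: [0.999, 0.041, -0.01, -0.004]
contact_force: [-14.3, 1.8, 1.8]
opening: -0.004
finger_force: 7.5
```

```bash
python3 st.py
```

```text
bay xy [-0.0816  0.0019] z 0.0176 F along [-14.14   2.94] open -0.0038356325514326654
shift [0. 0. 0.] turn [-0.51  1.15  0.08] yaw 4.71
```

```bash
cat > look.py <<'E'
import sys
exec(open("st.py").read())
from plant import vision;import pickle
f=sys.argv[1]
try: s,d=pickle.load(open(f,"rb"))
except FileNotFoundError:
    d=vision.read_camera("wrist");pickle.dump((s,d),open(f,"wb"));cv2.imwrite(f"pics/{f}.png",d["color"])
g=d["color"].max(2)
def bay(px,z): return (ray(d,px,z,s)[:,:2]-B)@M.T
# window
w=np.zeros(g.shape,np.uint8);w[:180,270:380]=(g[:180,270:380]>110)*255
hc=[c for c in cv2.findContours(w,0,2)[0] if cv2.contourArea(c)>1500 and abs(cv2.minAreaRect(c)[1][0]-cv2.minAreaRect(c)[1][1])<20]
for c in hc: print("win",cv2.minEnclosingCircle(c)[0],bay([cv2.minEnclosingCircle(c)[0]],.038))
def mid(rows,z):
    px=[]
    for y in rows:
        x=np.where(g[y]<50)[0];x=x[(x>260)&(x<390)]
        if len(x): px.append((x.min(),x.max(),y))
    px=np.array(px,float);l=bay(px[:,[0,2]],z);r=bay(px[:,[1,2]],z);
    for n,e in (("L",l),("R",r),("mid",(l+r)/2)):
        k=np.polyfit(e[:,0],e[:,1],1);print(n,e.mean(0).round(4),"yaw",np.degrees(np.arctan(k[0])).round(2))
for a in sys.argv[2:]:
    y0,y1,z=a.split(",");print(a);mid(range(int(y0),int(y1)),float(z))
E
python3 look.py mid.pkl 20,140,.038 155,200,.036; python3 look.py now1.pkl 20,140,.038 155,200,.036
```

```text
bay xy [-0.0816  0.0019] z 0.0176 F along [-14.14   2.94] open -0.0038356325514326654
shift [0. 0. 0.] turn [-0.51  1.15  0.08] yaw 4.71
win (324.4970397949219, 76.464599609375) [[ 0.00137316 -0.00013007]]
20,140,.038
L [0.0001 0.0181] yaw 0.55
R [ 0.0001 -0.0088] yaw 11.03
mid [0.0001 0.0046] yaw 5.86
155,200,.036
L [-0.0373  0.0159] yaw -54.35
R [-0.0373 -0.0054] yaw -0.42
mid [-0.0373  0.0052] yaw -35.05
bay xy [-0.0816  0.0019] z 0.0176 F along [-14.14   2.94] open -0.0038356325514326654
shift [0. 0. 0.] turn [-0.51  1.15  0.08] yaw 4.71
win (326.0, 78.3024673461914) [[0.00249094 0.00085434]]
20,140,.038
L [0.0018 0.0189] yaw -1.22
R [ 0.0018 -0.0113] yaw 3.09
mid [0.0018 0.0038] yaw 0.94
155,200,.036
L [-0.0371  0.02  ] yaw -53.94
R [-0.037  -0.0036] yaw -0.95
mid [-0.037   0.0082] yaw -34.85
```

The slide has shifted 1 mm towards +y, as expected when the ball presses on its nose corner, and it is creeping forward. I keep building force.

Call:
{"api": "arm_command", "payload": {"series": [0.1,0,-0.05,0,0,0,1,0.2,0,-0.1,0,0,0,1,0.2,0,-0.1,0,0,0,1,0.2,0,-0.1,0,0,0,1]}}

```text
time: 14.75
eef_pos: [0.4867, -0.1204, 0.0178]
tcp_rot: [0.999, 0.041, -0.012, -0.005]
contact_force: [-18.5, 1.5, 1.2]
opening: -0.004
finger_force: 9.0
```

```bash
python3 st.py
```

```text
bay xy [-0.0814  0.0027] z 0.0178 F along [-18.35   2.95] open -0.00422502547559065
shift [0. 0. 0.] turn [-0.63  1.41  0.1 ] yaw 4.73
```

The slide has yawed about 2° clockwise, because the ball drags on its right side and swings the tail to +y. A plain push will not fix that. I will back off, grip the tab's end to hold it straight, and push past the ball's bump that way. Then I let go, well before the walls.

Call:
{"api": "arm_command", "payload": {"series": [-1,0,0,0,0,0,1,-2,0,0.2,0,0,0,1,-2.6,-0.2,0.8,0,0,0,0.5,-2.6,-0.2,0.8,0,0,0,0.5,-2.6,-0.2,0.8,0,0,0,0.5,-2.6,-0.2,0.8,0,0,0,0.5,-2.6,-0.2,0.8,0,0,0,0.5]}}

```text
time: 15.33
eef_pos: [0.4715, -0.1246, 0.0152]
tcp_rot: [0.999, 0.04, 0.001, 0.0]
contact_force: [0.4, 0.3, 0.3]
opening: 0.498
finger_force: 0.0
```

```bash
python3 look.py now2.pkl 30,130,.038
```

```text
bay xy [-0.0969 -0.0003] z 0.0152 F along [0.39 0.26] open 0.4977901051994173
shift [0. 0. 0.] turn [ 0.05 -0.09 -0.02] yaw 4.6
win (318.73883056640625, 36.27497863769531) [[0.00165527 0.00151661]]
30,130,.038
L [-0.0139  0.0182] yaw 19.36
R [-0.0139 -0.0119] yaw -2.97
mid [-0.0139  0.0031] yaw 8.51
```

Call:
{"api": "arm_command", "payload": {"series": [1,0,0,0,0,0,0.5,2,0,0,0,0,0,0.5,3,0,0,0,0,0,0.5,3.4,0,0,0,0,0,0.5,3.4,0,0,0,0,0,0.5,3.4,0,0,0,0,0,1,3.4,0,0,0,0,0,1,3.4,0,0,0,0,0,1,3.4,0,0,0,0,0,1,3.4,0,0,0,0,0,1], "force": 60}}

```text
time: 16.22
eef_pos: [0.5039, -0.1212, 0.0144]
tcp_rot: [0.999, 0.04, -0.0, -0.0]
contact_force: [-0.9, 1.5, 0.9]
opening: 0.123
finger_force: 61.7
```

```bash
python3 st.py
```

```text
bay xy [-0.0643  0.0005] z 0.0144 F along [-0.78  1.57] open 0.12310279245642337
shift [0. 0. 0.] turn [-0.04  0.04 -0.02] yaw 4.6
```

Call:
{"api": "arm_command", "payload": {"series": [0.2,0,-0.05,0,0,0,1,0.4,0,-0.15,0,0,0,1,0.6,0,-0.25,0,0,0,1,0.7,0,-0.3,0,0,0,1,0.7,0,-0.3,0,0,0,1]}}

```text
time: 16.63
eef_pos: [0.5053, -0.12, 0.0152]
tcp_rot: [0.999, 0.041, -0.008, -0.002]
contact_force: [-13.5, -1.2, 3.5]
opening: 0.124
finger_force: 62.1
```

```bash
python3 st.py
```

```text
bay xy [-0.0628  0.0015] z 0.0152 F along [-13.52  -0.07] open 0.12368396096223401
shift [0. 0. 0.] turn [-0.25  0.89  0.03] yaw 4.65
```

Call:
{"api": "arm_command", "payload": {"series": [0.1,0.05,-0.05,0,0,0,1,0.2,0.1,-0.1,0,0,0,1,0.3,0.1,-0.2,0,0,0,1,0.3,0.1,-0.2,0,0,0,1,0.3,0.1,-0.2,0,0,0,1]}}

```text
time: 17.05
eef_pos: [0.509, -0.1203, 0.0166]
tcp_rot: [0.999, 0.041, -0.006, -0.002]
contact_force: [-6.4, -0.2, -2.5]
opening: 0.127
finger_force: 61.1
```

```bash
python3 st.py
```

```text
bay xy [-0.0591  0.0009] z 0.0166 F along [-6.42  0.3 ] open 0.1268430579613985
shift [0. 0. 0.] turn [-0.26  0.73  0.03] yaw 4.65
```

It passed the bump: the slide moved on 3.7 mm and the force dropped to 6 N. I carry on while still holding the tab.

Call:
{"api": "arm_command", "payload": {"series": [0.2,0,0.1,0,0,0,1,0.4,0,0.1,0,0,0,1,0.6,0,0.1,0,0,0,1,0.8,0,0.1,0,0,0,1,1,0,0.1,0,0,0,1,1,0,0.1,0,0,0,1]}}

```text
time: 17.55
eef_pos: [0.5209, -0.1196, 0.0163]
tcp_rot: [0.999, 0.04, -0.004, -0.002]
contact_force: [-3.4, 1.2, -3.4]
opening: 0.121
finger_force: 61.1
```

```bash
python3 look.py now3.pkl
```

```text
bay xy [-0.0472  0.0007] z 0.0163 F along [-3.28  1.49] open 0.12060738640616683
shift [0. 0. 0.] turn [-0.21  0.48  0.02] yaw 4.64
win (321.607177734375, 123.28668212890625) [[0.01971509 0.00142379]]
win (317.8425598144531, 29.03784942626953) [[0.05413901 0.00280088]]
```

Call:
{"api": "arm_command", "payload": {"series": [0,0,0,0,0,0,0.6,0,0,0,0,0,0,0.6,0,0,0,0,0,0,0.6,-1,0,0,0,0,0,0.6,-2.2,0,0,0,0,0,0.6,-3.3,0,0,0,0,0,0.6,-3.3,0,0,0,0,0,1,-3.3,0,0,0,0,0,1,-3.3,0,0,0,0,0,1,-3.3,0,0,0,0,0,1]}}

```text
time: 18.43
eef_pos: [0.4922, -0.1238, 0.019]
tcp_rot: [0.999, 0.04, 0.001, 0.0]
contact_force: [-0.3, -0.5, -0.1]
opening: 0.005
finger_force: 0.0
```

```bash
python3 look.py now4.pkl 110,140,.036
```

```text
bay xy [-0.0762 -0.0012] z 0.019 F along [-0.3  -0.44] open 0.004562921311502694
shift [0. 0. 0.] turn [ 0.03 -0.07 -0.03] yaw 4.59
win (316.0, 48.0) [[0.01913368 0.00174668]]
110,140,.036
L [-0.01    0.0106] yaw 44.22
R [-0.01   -0.0072] yaw -48.06
mid [-0.01    0.0017] yaw -3.98
```

Call:
{"api": "arm_command", "payload": {"series": [0.4,-0.2,0.3,0,0,0,1,0.8,-0.2,0.3,0,0,0,1,1.1,-0.2,0.3,0,0,0,1,1.4,-0.2,0.2,0,0,0,1,1.7,-0.2,0.2,0,0,0,1,2,-0.2,0.2,0,0,0,1,2.3,-0.2,0.2,0,0,0,1,2.6,-0.2,0.1,0,0,0,1,2.9,-0.2,0.1,0,0,0,1,2.9,-0.2,0.1,0,0,0,1]}}

```text
time: 19.32
eef_pos: [0.517, -0.1191, 0.0161]
tcp_rot: [0.999, 0.041, -0.005, -0.001]
contact_force: [-7.7, -2.8, -0.1]
opening: 0.001
finger_force: 3.6
```

```bash
python3 look.py now5.pkl
```

```text
bay xy [-0.051   0.0016] z 0.0161 F along [-7.92 -2.17] open 0.0010452233868315152
shift [0. 0. 0.] turn [-0.1   0.54  0.07] yaw 4.69
win (324.548583984375, 77.70095825195312) [[0.03298361 0.00124338]]
```

Call:
{"api": "arm_command", "payload": {"series": [0.2,0,0,0,0,0,1,0.4,0,0,0,0,0,1,0.6,0,0,0,0,0,1,0.8,0,0,0,0,0,1,1,0,0,0,0,0,1,1.2,0,0,0,0,0,1,1.4,0,0,0,0,0,1,1.4,0,0,0,0,0,1]}}

```text
time: 20.03
eef_pos: [0.5305, -0.1177, 0.016]
tcp_rot: [0.999, 0.041, -0.005, -0.001]
contact_force: [-8.1, -2.1, 0.3]
opening: -0.001
finger_force: 4.0
```

```bash
python3 look.py now6.pkl
```

```text
bay xy [-0.0375  0.0018] z 0.016 F along [-8.21 -1.41] open -0.0007411372769136528
shift [0. 0. 0.] turn [-0.13  0.6   0.06] yaw 4.68
win (324.73809814453125, 77.5) [[0.04662691 0.00137748]]
```

Call:
{"api": "arm_command", "payload": {"series": [0.1,0,0,0,0,0,1,0.2,0,0,0,0,0,1,0.3,0,0,0,0,0,1,0.4,0,0,0,0,0,1,0.4,0,0,0,0,0,1]}}

```text
time: 20.5
eef_pos: [0.5341, -0.1172, 0.0159]
tcp_rot: [0.999, 0.041, -0.006, -0.001]
contact_force: [-9.3, -1.9, 3.5]
opening: -0.004
finger_force: 4.9
```

Call:
{"api": "arm_command", "payload": {"series": [0.1,0,0,0,0,0,1,0.2,0,0,0,0,0,1,0.2,0,0,0,0,0,1]}}

```text
time: 20.75
eef_pos: [0.5362, -0.1169, 0.016]
tcp_rot: [0.999, 0.041, -0.006, -0.001]
contact_force: [-9.3, -1.3, 2.6]
opening: -0.001
finger_force: 4.7
```

```bash
python3 st.py
```

```text
bay xy [-0.0318  0.0021] z 0.016 F along [-9.4  -0.57] open -0.0014691855367526495
shift [0. 0. 0.] turn [-0.17  0.64  0.05] yaw 4.67
```

Call:
{"api": "arm_command", "payload": {"series": [0.1,0,0,0,0,0,1,0.1,0,0,0,0,0,1]}}

```text
time: 20.92
eef_pos: [0.5372, -0.1168, 0.0159]
tcp_rot: [0.999, 0.041, -0.006, -0.001]
contact_force: [-8.1, -0.9, 2.8]
opening: 0.004
finger_force: 4.6
```

Call:
{"api": "arm_command", "payload": {"series": [0.1,0,0,0,0,0,1,0.1,0,0,0,0,0,1]}}

```text
time: 21.08
eef_pos: [0.5385, -0.1168, 0.016]
tcp_rot: [0.999, 0.041, -0.005, -0.001]
contact_force: [-7.6, -1.4, 1.1]
opening: -0.001
finger_force: 4.0
```

Call:
{"api": "arm_command", "payload": {"series": [0.1,0,0,0,0,0,1,0.1,0,0,0,0,0,1]}}

```text
time: 21.25
eef_pos: [0.5398, -0.1168, 0.016]
tcp_rot: [0.999, 0.041, -0.005, -0.001]
contact_force: [-6.8, -1.4, -0.2]
opening: 0.004
finger_force: 3.5
```

Call:
{"api": "arm_command", "payload": {"series": [0.1,0,0,0,0,0,1,0.1,0,0,0,0,0,1]}}

```text
time: 21.42
eef_pos: [0.54, -0.1167, 0.0159]
tcp_rot: [0.999, 0.041, -0.006, -0.001]
contact_force: [-10.8, -1.8, 3.0]
opening: 0.006
finger_force: 5.1
```

Call:
{"api": "arm_command", "payload": {"series": [0,0,0,0,0,0,1,0,0,0,0,0,0,1]}}

```text
time: 21.58
eef_pos: [0.54, -0.1167, 0.0159]
tcp_rot: [0.999, 0.041, -0.006, -0.001]
contact_force: [-10.1, -2.1, 3.0]
opening: -0.003
finger_force: 5.0
```

Call:
{"api": "arm_command", "payload": {"series": [0.1,0,0,0,0,0,1,0.1,0,0,0,0,0,1]}}

```text
time: 21.75
eef_pos: [0.5415, -0.1167, 0.016]
tcp_rot: [0.999, 0.041, -0.005, -0.001]
contact_force: [-4.9, -2.1, 0.3]
opening: 0.003
finger_force: 2.7
```

Call:
{"api": "arm_command", "payload": {"series": [0.1,0,0,0,0,0,1,0.1,0,0,0,0,0,1]}}

```text
time: 21.92
eef_pos: [0.5448, -0.1168, 0.0166]
tcp_rot: [0.999, 0.04, -0.002, -0.001]
contact_force: [-4.0, -0.1, -0.9]
opening: -0.001
finger_force: 1.9
```

The force fell from 10 N to 4 N and the slide jumped about 3 mm, which looks like the click. I back off and check where it settles.

Call:
{"api": "arm_command", "payload": {"series": [-0.3,0,0,0,0,0,1,-0.6,0,0,0,0,0,1,-1.2,0,0,0,0,0,1,-2.5,0,0,0,0,0,1,-2.5,0,0,0,0,0,1,-2.5,0,0,0,0,0,1]}}

```text
time: 22.42
eef_pos: [0.5214, -0.1192, 0.018]
tcp_rot: [0.999, 0.04, 0.001, 0.0]
contact_force: [0.5, -0.3, 0.8]
opening: -0.0
finger_force: 0.0
```

```bash
python3 look.py rel.pkl
```

```text
bay xy [-0.0467  0.001 ] z 0.018 F along [ 0.47 -0.35] open -3.6119053809740304e-06
shift [0. 0. 0.] turn [ 0.02 -0.08 -0.06] yaw 4.56
win (322.7610778808594, 19.55811882019043) [[0.05850195 0.00125025]]
```

View pics/rel.pkl.png

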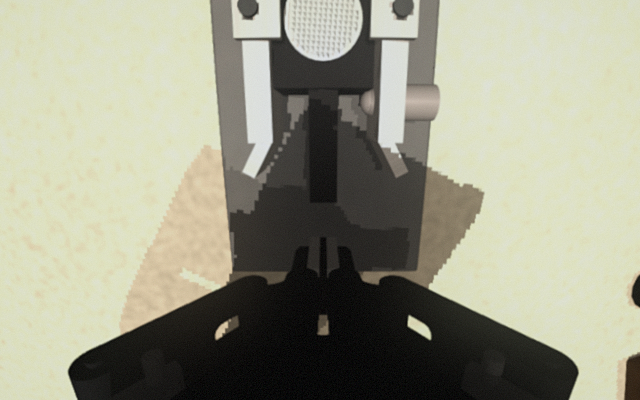

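The steel ball is visible at (370,102), standing out behind the slide's body, whose back edge is at row 93. The slide is straight, with its origin about 58 mm past the mouth, so it is clicked in. I clear the arm and hand in.

Call:
{"api": "arm_command", "payload": {"series": [-1,0,-2,0,0,0,1,-1,0,-6,0,0,0,1,-1,0,-9,0,0,0,1,-1,0,-10,0,0,0,1,-1,0,-10,0,0,0,1,-1,0,-10,0,0,0,1]}}

```text
time: 22.97
eef_pos: [0.5117, -0.12, 0.1178]
tcp_rot: [0.999, 0.04, 0.001, 0.0]
contact_force: [-0.4, 0.2, -0.3]
opening: -0.0
finger_force: 0.0
```

```bash
python3 -c "
from plant import ctrl;print(ctrl.sign_off())"
```

```text
the job is handed in; nothing more can be done
None
```

The narrow slide is clicked into the bay, held about 58 mm past the mouth with the ball out behind it, and I handed the job in at about 23 s; no verdict was returned.

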